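# Find the shaker's own platform nut by trying each on the stud

## Robot

A 6-joint arm with a two-finger parallel gripper is mounted at the origin on a cart in front of the work surface, level with it; the furniture and walls round the work are solid. World frame = base frame: x ahead of the robot, y to its left, z up, the work surface at z = 0. Lengths are in m, angles in rad, forces in N, time in s.
With the tool pointing down it reaches from about 0.3 to 0.875 m from the base axis. Payload 6.4 kg.
Tool frame: the origin (TCP) lies at the very end of the fingers, on their centre line; the grasp point (between the pads) lies 19 mm behind it; z points along the fingers, y is the line along which they close (so a half turn about z gives the same grasp; the last joint's range is limited). The gripper opens to 85 mm and grips with 20 to 120 N. Pads are 22 mm wide; open, the fingers measure 114 mm over their backs; the gripper's body (76 mm by 85 mm) begins 54 mm behind the grasp point. The pads swing forward as they close: fully open they stand 13 mm farther back than shut.
Start: joints at [0.933, 0.181, 1.607, -0, 1.354, -0.206], TCP at [0.241, 0.522, 0.231] pointing down, gripper open.
Joint ranges: [-2.99, 2.99], [-0.89, 2.07], [0.3, 2.58], [-1.14, 4.28], [0, 2.63], [-3.12, 3.12]. Speed limits (rad/s): [2.57, 2.57, 3.01, 3.14, 3.14, 3.14].

## Interface

Orientations are given as a unit quaternion [w, x, y, z].
In Python, from bench import ctrl, camera, calibration, order, outline_of gives the robot as it stands.
- The arm moves only by the tool move_arm, never from a script. Its argument "series" is a list that holds one entry, the list of rows, each a list of 5 numbers: the opening, from 0 (shut) to 1 (fully open), then the shift along the tool's x, y, z in mm, then the turn about the tool's z in rad. A call has exactly 10 rows; each row is the pose to reach, as a shift and turn from the pose commanded when the call began, along the tool's axes at that moment; what a row does not reach only later rows make up. A row lasts 1/12 s, in which the tool goes at most 41.7 mm and 7.16 degrees, less where a joint would pass 70% of its speed; a pose out of reach is approached as far as the arm can. A call with a gripper value outside its range is refused whole. The fingers move at their own pace and stop on an object; the grip force is fixed at half the most. Time passes only in rows, so rows that repeat a pose let the fingers close, or fill a call up. It gives the time, the measured TCP pose, the force, the opening and the grip force at its end, in the units of the state.
- ctrl.get_obs(): the state, without advancing time (a new reading comes with each control period).
- camera(name): name is "scene" or "top" or "wrist"; returns (picture, depth): 384x512x3 uint8, blue, green, red; 384x512 float32, m along the optical axis (not along the pixel's ray), 0 where there is no reading.
- calibration(name): a dict with "intrinsics" (3x3 intrinsics, pixels), "rvec" (rotation vector, rad) and "tvec" (3), from world to camera coordinates, as OpenCV has them. Camera axes: x right, y down, z forward; pixel columns grow to the right and rows downward; lengths in m; the calibration is good to about 2 mm. A picture is of the moment at which its call begins: read the wrist's pose just before it. calibration takes no time and is no camera call; for the wrist camera it gives the pose at the moment of the call.
- order.hand_in(): hands the job in; it is judged then, once.
Trained networks look in the newest picture that a camera, given by its name, has taken for a name from the list of things; names that differ only in an ending like _2 or _b are one class to them, and where a whole thing is asked for, a point or a joint stands for the part that bears it (a point fixed in the world has none). Each returns a list of dicts, best first, with "conf" (0 to 1); they miss things now and then, are a little off and sometimes report something else, mostly with a low value. They report only what shows in the picture. A call takes as long as a camera call.
- outline_of(target, camera): "region" (384x512 bool, what is visible of it) and "bbox" ([centre column, centre row, width, height] in pixels, round what is visible of it).
The state is a dict: "time_s": time; "q": joint angles; "dq": joint speeds; "joint_efforts": joint torques, N m; "eef_pos": TCP position; "eef_rot": TCP orientation; "wrist_force": force on the tool from outside, world axes, zero at the start; "torque": the same for the moment, N m; "opening": opening from 0.0 (shut) to 1.0 (fully open); "grasp_force": force on a finger pad.
Only numpy, scipy, OpenCV 4.12 (cv2) and the standard library are available. Lean on these libraries where they do the work, as an engineer would, in place of code of your own. Each camera call takes 0.05 s, during which the arm holds its last target. There are 200 camera calls.

## Task

The plate shaker's platform has lost its nut: of the three look-alike cap nuts on the bench only one belongs on the shaker's stud. Try them on the stud until you find the one that screws all the way down, and leave it screwed fully home on the washer. Nuts that do not fit go back on the bench, clear of the shaker, and the vial and the jar stay standing.

Things in the scene. Friction and masses are not known exactly. Their poses are not given: they have to be found in the camera images.
- nut_a_mid (a point): centre (20 mm above the underside) of one of three loose aluminium cap nuts, alike outside: hexagonal, 48 mm across flats (55 over corners), sides 36 mm high, domed to 42 mm, 0.15 kg; stands mouth down, thread hidden. z up along its axis; flats face its own x axis and every 60 degrees from there. Any of the three may be the right one
- nut_b_mid (a point): centre (20 mm above the underside) of one of three loose aluminium cap nuts, alike outside: hexagonal, 48 mm across flats (55 over corners), sides 36 mm high, domed to 42 mm, 0.15 kg; stands mouth down, thread hidden. z up along its axis; flats face its own x axis and every 60 degrees from there. Any of the three may be the right one
- nut_c_mid (a point): centre (20 mm above the underside) of one of three loose aluminium cap nuts, alike outside: hexagonal, 48 mm across flats (55 over corners), sides 36 mm high, domed to 42 mm, 0.15 kg; stands mouth down, thread hidden. z up along its axis; flats face its own x axis and every 60 degrees from there. Any of the three may be the right one
- stud_seat (a point): point on the axis of the shaker's fixed upright steel stud, in the plane of the steel seat washer (68 mm diameter) on which the right nut finally rests, with its centre 20 mm above this point; 50 mm above the bench; z up. The stud rises 26 mm above it: core 26 mm diameter, 34 mm over the threads, tapered nose 18 mm across
- stud_top (a point): top of the stud, 26 mm above the seat. Coarse right-hand four-start thread: clockwise from above tightens, 32 mm down per full turn (5.1 mm per rad), followed down by hand. Set on at any angle, the right nut first rests with its rim 5 to 14 mm above the seat and is home after 70 to 165 degrees of turning
- shaker: the fixed shaker, a white box 150 x 150 mm with a 140 mm aluminium platform 46 mm above the bench; origin under its centre, below the stud. Of the two wrong nuts, one never bites and just spins with its rim 12 to 14 mm above the seat; the other starts down the thread but stops with its rim about 5 mm up, and may have to be turned back anticlockwise to lift off
- vial_mid (a point): middle (25 mm up) of a small loose glass vial with a white cap, 23 mm diameter, 50 mm high, standing on the bench; z up. A bystander
- jar_mid (a point): middle (40 mm up) of a loose clear specimen jar with a yellow lid, 47 mm diameter, 80 mm high, standing on the bench; z up. A bystander

How it is judged:
By the outcome, as a careful person would: the job done as asked, in the order asked, and still so for the second after the job is handed in, with the robot touching nothing.
It also fails if it takes over 72 s, if anything falls off the work surface, if the arm or the gripper's body presses on something with over 40 N, if the wrist force passes 120 N, or if a joint passes its speed limit or range.

## Working session

There is one attempt and no reset: what is moved stays moved. The work goes in short steps, Python scripts to look and compute and a tool call to move; the robot and the scene stay as the last step left them, time stands still between calls to the robot, and variables do not carry over. Pictures are saved under pics/ and viewed, at most 10 in all, crops included, and the job is handed in when it is done.

Besides the shell and the picture viewer there is one more tool, called after "Call:" in YAML: its name, and indented under it one key for each argument. move_arm: Moves the arm, as the interface text tells. Its arguments: {"type":"object","properties":{"series":{"type":"array","items":{"type":"array","items":{"type":"array","items":{"type":"number"}}}}},"required":["series"]}

```bash
ls; mkdir -p pics; cat > h.py <<'E'
import numpy as np, cv2
from bench import ctrl, camera, calibration, order, outline_of
def cal(n):
    c=calibration(n); R=cv2.Rodrigues(np.array(c["rvec"],float))[0]
    return np.array(c["intrinsics"],float),R,np.array(c["tvec"],float).ravel()
def world(n,depth,mask):
    K,R,t=cal(n); v,u=np.nonzero(mask&(depth>0)); d=depth[v,u]
    P=np.stack([(u-K[0,2])/K[0,0]*d,(v-K[1,2])/K[1,1]*d,d],1)
    return (P-t)@R
E
cat > a.py <<'E'
from h import *
o=ctrl.get_obs(); print(o["time_s"],o["eef_pos"],o["eef_rot"],o["q"],o["opening"])
for n in ("top","scene"):
    p,d=camera(n); cv2.imwrite(f"pics/{n}0.png",p)
    for tgt in ("nut_a_mid","shaker","vial_mid","jar_mid"):
        for r in outline_of(tgt,n):
            if r["conf"]<.2: continue
            W=world(n,d,r["region"]); 
            if len(W)==0: continue
            zt=np.percentile(W[:,2],98); top=W[W[:,2]>zt-.008]
            print(n,tgt,round(r["conf"],2),np.round(r["bbox"]),"zt",zt.round(3),"topmid",((top.max(0)+top.min(0))/2).round(3),"ext",np.ptp(top,axis=0).round(3))
E
python3 a.py
```

```text
pics
0.0 [0.24029489 0.52177152 0.23037704] [-3.58435805e-04  2.14227706e-01  9.76783351e-01 -8.04067068e-04] [ 9.32685012e-01  1.81545773e-01  1.60801722e+00 -5.17872907e-06
  1.35379033e+00 -2.06307801e-01] 0.9982026228680869
top nut_a_mid 0.66 [132. 186.  27.  25.] zt 0.044 topmid [0.564 0.373 0.041] ext [0.049 0.05  0.01 ]
top shaker 0.91 [259. 212.  70.  72.] zt 0.073 topmid [0.506 0.076 0.073] ext [0.032 0.031 0.016]
top vial_mid 0.47 [180. 167.  14.   9.] zt 0.053 topmid [0.612 0.258 0.05 ] ext [0.014 0.017 0.008]
top jar_mid 0.67 [350. 161.  27.  26.] zt 0.084 topmid [ 0.623 -0.131  0.081] ext [0.043 0.044 0.009]
scene nut_a_mid 0.63 [196. 158.  18.  20.] zt 0.044 topmid [0.568 0.376 0.041] ext [0.05  0.051 0.009]
scene shaker 0.88 [244. 219.  85.  64.] zt 0.071 topmid [0.508 0.076 0.071] ext [0.032 0.026 0.015]
scene shaker 0.73 [232. 166.   6.  16.] zt 0.052 topmid [0.614 0.26  0.048] ext [0.013 0.013 0.008]
scene jar_mid 0.85 [345. 236.  24.  41.] zt 0.083 topmid [ 0.627 -0.13   0.08 ] ext [0.047 0.048 0.009]
```

View pics/top0.png

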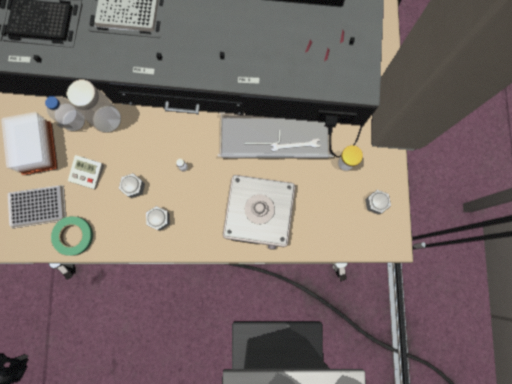

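View pics/scene0.png

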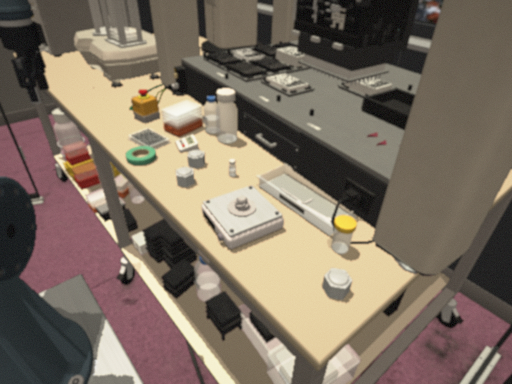

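```bash
cat > b.py <<'E'
from h import *
from scipy.spatial.transform import Rotation as Ro
o=ctrl.get_obs(); q=o["eef_rot"]; print(Ro.from_quat([q[1],q[2],q[3],q[0]]).as_matrix().round(3))
K,R,t=cal("wrist"); print("wrist cam pos",(-R.T@t).round(3),"axes",R.round(2).tolist(),K.round(0).tolist())
n="top"; p,d=camera(n)
for c,r in ((131,185),(157,218),(379,202),(260,208),(182,165)):
    m=np.zeros(d.shape,bool); m[r-16:r+17,c-16:c+17]=1
    W=world(n,d,m); W=W[(W[:,2]<.1)]
    if c==260: W=W[W[:,2]>.06]
    else: W=W[W[:,2]>(.025 if c!=182 else .035)]
    print(c,r,len(W),((W.max(0)+W.min(0))/2).round(4),W.mean(0).round(4),np.ptp(W,axis=0).round(3),W[:,2].max().round(3))
p,d=camera("wrist"); cv2.imwrite("pics/w0.png",p)
E
python3 b.py
```

```text
[[-0.908  0.419 -0.   ]
 [ 0.419  0.908 -0.   ]
 [ 0.    -0.    -1.   ]]
wrist cam pos [0.168 0.556 0.374] axes [[0.42, 0.91, 0.0], [0.86, -0.4, 0.31], [0.29, -0.13, -0.95]] [[324.0, 0.0, 253.0], [0.0, 324.0, 189.0], [0.0, 0.0, 1.0]]
131 185 395 [0.564  0.3734 0.0357] [0.5631 0.3718 0.0384] [0.052 0.051 0.021] 0.046
157 218 396 [0.4878 0.3097 0.036 ] [0.4871 0.3087 0.0389] [0.052 0.049 0.021] 0.046
379 202 392 [ 0.5266 -0.2022  0.0367] [ 0.5258 -0.2002  0.0388] [0.053 0.051 0.022] 0.048
260 208 180 [0.5065 0.0763 0.0703] [0.5055 0.0758 0.0704] [0.032 0.031 0.02 ] 0.08
182 165 61 [0.6129 0.2585 0.0447] [0.6125 0.2579 0.0476] [0.018 0.017 0.018] 0.054
```

View pics/w0.png

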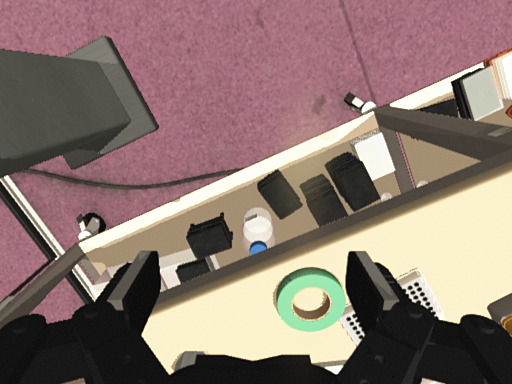

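Call:
move_arm:
  series:
    - [[1,-314,-88,0,0],[1,-314,-88,0,0],[1,-314,-88,0,0],[1,-314,-88,0,0],[1,-314,-88,0,0],[1,-314,-88,0,0],[1,-314,-88,0,0],[1,-314,-88,0,0],[1,-314,-88,0,0],[1,-314,-88,0,0]]

```text
time_s: 1.43
eef_pos: [0.4903, 0.3094, 0.2311]
eef_rot: [-0.0, 0.216, 0.976, -0.0]
wrist_force: [-0.3, -0.1, 1.3]
opening: 0.998
grasp_force: 0.0
```

```bash
cat > c.py <<'E'
from h import *
import sys
from scipy.spatial.transform import Rotation as Ro
def Rt():
    q=ctrl.get_obs()["eef_rot"]; return Ro.from_quat([q[1],q[2],q[3],q[0]]).as_matrix()
def to_tool(target):  # mm in tool axes
    return ((np.array(target)-ctrl.get_obs()["eef_pos"])@Rt()*1000).round(1)
def nuts(pts,n="wrist",save=None,zlo=.026,zhi=.055,rad=.045):
    o=ctrl.get_obs(); R=Rt(); p,d=camera(n)
    if save: cv2.imwrite(save,p)
    W=world(n,d,d>0)
    for c in pts:
        c=np.array(c,float)
        for _ in range(2):
            m=(np.hypot(*(W[:,:2]-c).T)<rad)&(W[:,2]>zlo)&(W[:,2]<zhi); Q=W[m]
            if len(Q)<30: break
            # fit hexagon: outer hull support widths
            h=cv2.convexHull(Q[:,:2].astype(np.float32)*1000)[:,0]
            best=None
            for a in np.arange(0,60,.5):
                ang=np.deg2rad(a+60*np.arange(3)); D=np.stack([np.cos(ang),np.sin(ang)])
                s=h@D; hi=s.max(0); lo=s.min(0); w=hi-lo
                sc=w.sum()
                if best is None or sc<best[0]:
                    mid=(hi+lo)/2; cc=np.linalg.lstsq(D.T,mid,rcond=None)[0]; best=(sc,a,w,cc)
            c=best[3]/1000
        if len(Q)<30: print("none",c,len(Q)); continue
        fy=np.degrees(np.arctan2(R[1,1],R[0,1]))  # tool y azimuth
        t=(best[1]-fy+30)%60-30  # ccw deg turn needed
        print("nut",c.round(4),"flat deg",best[1],"w",best[2].round(1),"n",len(Q),"zmax",Q[:,2].max().round(3),"turn tool z(rad)",-np.deg2rad(t).round(3))
if __name__=="__main__":
    o=ctrl.get_obs(); print(o["time_s"],o["eef_pos"],o["q"].round(2))
    nuts([(.488,.310),(.564,.3734)],save="pics/w1.png")
E
python3 c.py
```

```text
1.4333 [0.49026801 0.30941986 0.23111931] [ 0.36  0.19  1.59  0.    1.36 -0.78]
nut [0.4892 0.3131] flat deg 34.5 w [48.1 48.2 48.1] n 1742 zmax 0.044 turn tool z(rad) -0.514
nut [0.5657 0.3771] flat deg 19.5 w [49.5 48.3 48.2] n 1635 zmax 0.044 turn tool z(rad) -0.252
```

View pics/w1.png

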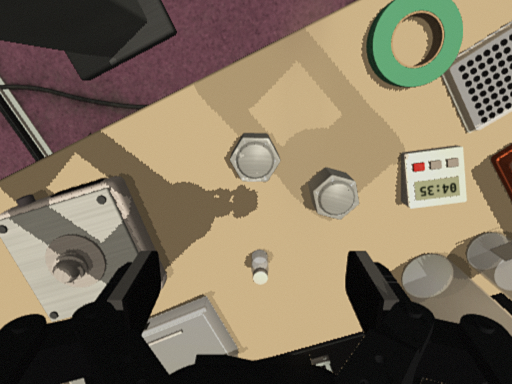

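```bash
cat > d.py <<'E'
from c import *
o=ctrl.get_obs(); print(o["time_s"],o["eef_pos"].round(4)); print(to_tool([.4892,.3131,.007]))
p,d=camera("wrist"); W=world("wrist",d,d>0)
m=(np.hypot(*(W[:,:2]-[.507,.077]).T)<.03)&(W[:,2]>.06)&(W[:,2]<.09); Q=W[m]
print(len(Q),((Q.max(0)+Q.min(0))/2).round(4),np.ptp(Q,axis=0).round(3))
T=Q[Q[:,2]>Q[:,2].max()-.004]; print(len(T),((T.max(0)+T.min(0))/2).round(4),np.ptp(T,axis=0).round(3))
E
python3 d.py
```

```text
1.4833 [0.4891 0.3105 0.2311]
[  0.9   2.4 224.1]
737 [0.5088 0.0791 0.0686] [0.033 0.034 0.017]
290 [0.5085 0.0798 0.0752] [0.022 0.022 0.004]
```

Call:
move_arm:
  series:
    - [[1,1,2,40,-0.12],[1,1,2,80,-0.24],[1,1,2,120,-0.36],[1,1,2,150,-0.48],[1,1,2,170,-0.51],[1,1,2,190,-0.51],[1,1,2,208,-0.51],[1,1,2,218,-0.51],[1,1,2,224,-0.51],[1,1,2,224,-0.51]]

```text
time_s: 2.37
eef_pos: [0.4876, 0.3137, 0.0064]
eef_rot: [-0.001, -0.04, 0.999, -0.0]
wrist_force: [0.0, -0.4, 0.6]
opening: 1.0
grasp_force: 0.0
```

Call:
move_arm:
  series:
    - [[0,0,0,0,0],[0,0,0,0,0],[0,0,0,0,0],[0,0,0,0,0],[0,0,0,0,0],[0,0,0,0,0],[0,0,0,0,0],[0,0,0,0,0],[0,0,0,0,0],[0,0,0,0,0]]

```text
time_s: 3.2
eef_pos: [0.4902, 0.3136, 0.0089]
eef_rot: [0.001, -0.039, 0.999, 0.0]
wrist_force: [-1.4, -0.5, 6.4]
opening: 0.55
grasp_force: 62.9
```

```bash
cat > e.py <<'E'
from c import *
o=ctrl.get_obs(); print(o["time_s"],o["eef_pos"].round(4),o["wrist_force"].round(1),o["opening"],o["grasp_force"],o["q"].round(2)); print(Rt().round(3))
import sys
if len(sys.argv)>1: print("to",to_tool([float(v) for v in sys.argv[1:4]]))
E
python3 e.py .5085 .079 .16
```

```text
3.2 [0.4902 0.3136 0.0089] [-1.4 -0.5  6.4] 0.5501041670396357 62.942161560058594 [ 0.37  0.49  1.72  0.    0.94 -1.28]
[[-0.997 -0.078  0.003]
 [-0.078  0.997  0.001]
 [-0.003  0.001 -1.   ]]
to [  -0.4 -235.2 -151.3]
```

Call:
move_arm:
  series:
    - [[0,0,0,-41,0],[0,0,0,-82,0],[0,0,-30,-110,0],[0,0,-71,-120,0],[0,0,-112,-120,0],[0,0,-153,-120,0],[0,0,-194,-120,0],[0,0,-225,-120,0],[0,0,-235,-120,0],[0,0,-235,-120,0]]

```text
time_s: 4.03
eef_pos: [0.5075, 0.0763, 0.1274]
eef_rot: [0.0, -0.037, 0.999, -0.0]
wrist_force: [-0.1, 0.2, -1.1]
opening: 0.551
grasp_force: 62.8
```

```bash
cat > f.py <<'E'
from c import *
o=ctrl.get_obs(); print(o["time_s"],o["eef_pos"].round(4),o["wrist_force"].round(1),o["opening"],o["q"].round(2))
p,d=camera("wrist"); cv2.imwrite("pics/w2.png",p)
o=ctrl.get_obs(); print(o["eef_pos"].round(4))
print("to",to_tool([.5085,.079,.085]))
E
python3 f.py
```

```text
4.0333 [0.5075 0.0763 0.1274] [-0.1  0.2 -1.1] 0.551475042726794 [-0.08  0.17  1.85 -0.    1.12 -1.73]
[0.5073 0.078  0.1273]
to [-1.3  0.9 42.3]
```

View pics/w2.png

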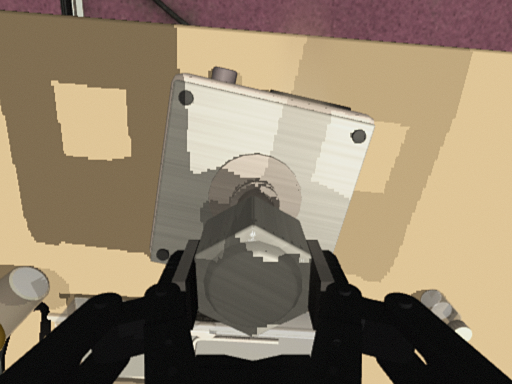

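Call:
move_arm:
  series:
    - [[0,-2,1,10,0],[0,-2,1,20,0],[0,-2,1,30,0],[0,-2,1,36,0],[0,-2,1,40,0],[0,-2,1,43,0],[0,-2,1,46,0],[0,-2,1,48,0],[0,-2,1,50,0],[0,-2,1,51,0]]

```text
time_s: 4.92
eef_pos: [0.5093, 0.0799, 0.0763]
eef_rot: [0.0, -0.039, 0.999, -0.0]
wrist_force: [-1.4, -1.4, 0.9]
opening: 0.55
grasp_force: 63.0
```

Call:
move_arm:
  series:
    - [[0,0,0,0,0],[0,0,0,1,0],[0,0,0,2,0],[0,0,0,3,0],[0,0,0,3,0],[0,0,0,4,0],[0,0,0,4,0],[0,0,0,5,0],[0,0,0,5,0],[0,0,0,5,0]]

```text
time_s: 5.75
eef_pos: [0.509, 0.079, 0.0716]
eef_rot: [-0.0, -0.039, 0.999, -0.001]
wrist_force: [-3.9, -5.2, 3.0]
opening: 0.553
grasp_force: 63.5
```

Call:
move_arm:
  series:
    - [[0,0,0,1,0],[0,0,0,1,0],[0,0,0,2,0],[0,0,0,2,0],[0,0,0,3,0],[0,0,0,3,0],[0,0,0,3,0],[0,0,0,3,0],[0,0,0,3,0],[0,0,0,3,0]]

```text
time_s: 6.58
eef_pos: [0.5092, 0.079, 0.071]
eef_rot: [-0.0, -0.039, 0.999, -0.001]
wrist_force: [-12.6, -5.8, 25.1]
opening: 0.551
grasp_force: 66.3
```

Call:
move_arm:
  series:
    - [[0,0,0,0,0.1],[0,0,0,0,0.2],[0,0,0,0.5,0.3],[0,0,0,1,0.4],[0,0,0,1.5,0.5],[0,0,0,2,0.6],[0,0,0,2,0.6],[0,0,0,2,0.6],[0,0,0,2,0.6],[0,0,0,2,0.6]]

```text
time_s: 7.42
eef_pos: [0.51, 0.0778, 0.0708]
eef_rot: [0.001, 0.258, 0.966, -0.002]
wrist_force: [-16.9, -10.2, 38.8]
opening: 0.55
grasp_force: 67.8
```

Call:
move_arm:
  series:
    - [[0,0.8,-1.6,-2,0],[0,0.8,-1.6,-2,0],[0,0.8,-1.6,-1.5,0.1],[0,0.8,-1.6,-1,0.2],[0,0.8,-1.6,-0.5,0.3],[0,0.8,-1.6,0,0.4],[0,0.8,-1.6,0,0.5],[0,0.8,-1.6,0,0.6],[0,0.8,-1.6,0,0.6],[0,0.8,-1.6,0,0.6]]

```text
time_s: 8.25
eef_pos: [0.5096, 0.0776, 0.0708]
eef_rot: [0.002, 0.532, 0.847, -0.0]
wrist_force: [-13.8, -6.3, 34.3]
opening: 0.549
grasp_force: 67.3
```

Call:
move_arm:
  series:
    - [[0,0,0,-15,0],[0,0,0,-50,-0.12],[0,0,0,-60,-0.24],[0,36,14,-60,-0.36],[0,73,28,-60,-0.48],[0,110,42,-60,-0.6],[0,147,56,-60,-0.72],[0,184,70,-60,-0.84],[0,221,84,-60,-0.96],[0,221,84,-60,-1.08]]

```text
time_s: 9.08
eef_pos: [0.4861, 0.3211, 0.1267]
eef_rot: [0.0, 0.016, 1.0, 0.002]
wrist_force: [-1.1, -0.3, -1.6]
opening: 0.548
grasp_force: 62.9
```

```bash
python3 e.py .489 .313 .011
```

```text
9.0833 [0.4861 0.3211 0.1267] [-1.1 -0.3 -1.6] 0.5482866449633302 62.9098105430603 [ 0.38  0.31  1.68  0.    1.15 -1.16]
[[-1.     0.031  0.001]
 [ 0.031  1.     0.004]
 [-0.001  0.004 -1.   ]]
to [ -3.   -8.4 115.7]
```

Call:
move_arm:
  series:
    - [[0,0,0,35,0],[0,0,0,70,0],[0,0,0,95,0],[0,0,0,105,0],[0,0,0,110,0],[0,0,0,114,0],[0,0,0,116,0],[0,0,0,117,0],[0,0,0,117,0],[0,0,0,117,0]]

```text
time_s: 9.92
eef_pos: [0.4883, 0.3149, 0.0105]
eef_rot: [0.001, 0.021, 1.0, 0.0]
wrist_force: [-0.4, -0.2, -1.0]
opening: 0.55
grasp_force: 62.9
```

Call:
move_arm:
  series:
    - [[1,0,0,0,0],[1,0,0,0,0],[1,0,0,0,0],[1,0,0,0,0],[1,0,0,-5,0],[1,0,0,-45,0],[1,0,0,-85,0],[1,0,0,-125,0],[1,0,0,-165,0],[1,0,0,-165,0]]

```text
time_s: 10.75
eef_pos: [0.4923, 0.3167, 0.1844]
eef_rot: [0.007, 0.021, 1.0, 0.003]
wrist_force: [1.8, 0.9, 1.4]
opening: 0.997
grasp_force: 0.0
```

```bash
cat > g.py <<'E'
from c import *
nuts([(.488,.316),(.5657,.3771)])
o=ctrl.get_obs(); print(o["time_s"],o["eef_pos"].round(4),o["q"].round(2)); print(to_tool([.5657,.3771,.007]))
E
python3 g.py
```

```text
nut [0.4866 0.314 ] flat deg 27.5 w [48.4 47.8 48.1] n 2275 zmax 0.04 turn tool z(rad) 0.002
nut [0.565 0.375] flat deg 19.5 w [48.8 48.1 48.3] n 1851 zmax 0.04 turn tool z(rad) 0.142
10.8 [0.4908 0.316  0.1806] [ 0.37  0.24  1.64  0.    1.25 -1.16]
[-70.5  63.3 174.6]
```

Call:
move_arm:
  series:
    - [[1,-30,26,0,0.07],[1,-60,52,0,0.14],[1,-72,63,30,0.14],[1,-72,63,70,0.14],[1,-72,63,105,0.14],[1,-72,63,130,0.14],[1,-72,63,150,0.14],[1,-72,63,160,0.14],[1,-72,63,167,0.14],[1,-72,63,168,0.14]]

```text
time_s: 11.63
eef_pos: [0.5612, 0.3741, 0.0048]
eef_rot: [-0.001, 0.091, 0.996, -0.001]
wrist_force: [-0.3, 0.2, 0.1]
opening: 0.999
grasp_force: 0.0
```

Call:
move_arm:
  series:
    - [[0,0,0,0,0],[0,0,0,0,0],[0,0,0,0,0],[0,0,0,0,0],[0,0,0,0,0],[0,0,0,0,0],[0,0,0,0,0],[0,0,0,0,0],[0,0,0,0,0],[0,0,0,0,0]]

```text
time_s: 12.47
eef_pos: [0.5634, 0.3752, 0.0084]
eef_rot: [0.002, 0.091, 0.996, 0.001]
wrist_force: [-0.3, 0.9, 6.3]
opening: 0.55
grasp_force: 63.1
```

```bash
python3 e.py .509 .078 .125
```

```text
12.4667 [0.5634 0.3752 0.0084] [-0.3  0.9  6.3] 0.5502272782317925 63.06307998485863 [ 0.41  0.65  1.45  0.    1.04 -0.98]
[[-0.984  0.181  0.003]
 [ 0.181  0.984  0.001]
 [-0.003  0.002 -1.   ]]
to [  -0.5 -301.9 -117.2]
```

Call:
move_arm:
  series:
    - [[0,0,0,-41,0],[0,0,0,-82,0],[0,0,-30,-110,0],[0,1,-70,-117,0],[0,1,-111,-117,0],[0,2,-152,-117,0],[0,2,-193,-117,0],[0,3,-234,-117,0],[0,3,-275,-117,0],[0,3,-303,-117,0]]

```text
time_s: 13.3
eef_pos: [0.5031, 0.0742, 0.1234]
eef_rot: [-0.0, 0.091, 0.996, -0.0]
wrist_force: [0.2, 0.3, -1.6]
opening: 0.554
grasp_force: 62.6
```

```bash
cat > k.py <<'E'
from c import *
camera("wrist");camera("wrist");camera("wrist")
E
python3 k.py; python3 e.py .506 .078 .075
```

```text
13.45 [0.504  0.0751 0.1236] [ 0.5 -0.6 -1.7] 0.5508428245204207 62.62918498367071 [-0.09  0.16  1.86 -0.    1.11 -1.47]
[[-0.983  0.185  0.   ]
 [ 0.185  0.983 -0.   ]
 [-0.    -0.    -1.   ]]
to [-1.4  3.2 48.6]
```

Call:
move_arm:
  series:
    - [[0,-1.4,3.2,10,0],[0,-1.4,3.2,20,0],[0,-1.4,3.2,30,0],[0,-1.4,3.2,36,0],[0,-1.4,3.2,40,0],[0,-1.4,3.2,43,0],[0,-1.4,3.2,46,0],[0,-1.4,3.2,48,0],[0,-1.4,3.2,49,0],[0,-1.4,3.2,50,0]]

```text
time_s: 14.28
eef_pos: [0.506, 0.0793, 0.0733]
eef_rot: [-0.0, 0.091, 0.996, -0.001]
wrist_force: [-3.7, -5.1, 1.5]
opening: 0.55
grasp_force: 62.8
```

Call:
move_arm:
  series:
    - [[0,0,0,0,0],[0,0,0,1,0],[0,0,0,2,0],[0,0,0,3,0],[0,0,0,3,0],[0,0,0,4,0],[0,0,0,4,0],[0,0,0,5,0],[0,0,0,5,0],[0,0,0,5,0]]

```text
time_s: 15.12
eef_pos: [0.5058, 0.0793, 0.069]
eef_rot: [-0.0, 0.091, 0.996, -0.001]
wrist_force: [-5.9, -5.3, 6.5]
opening: 0.549
grasp_force: 63.9
```

Call:
move_arm:
  series:
    - [[0,0,0,0.5,0],[0,0,0,1,0],[0,0,0,1.5,0],[0,0,0,2,0],[0,0,0,2,0],[0,0,0,2,0],[0,0,0,2,0],[0,0,0,2,0],[0,0,0,2,0],[0,0,0,2,0]]

```text
time_s: 15.95
eef_pos: [0.506, 0.0793, 0.0687]
eef_rot: [-0.0, 0.091, 0.996, -0.001]
wrist_force: [-13.1, -4.7, 24.3]
opening: 0.549
grasp_force: 65.9
```

Call:
move_arm:
  series:
    - [[0,0,0,0.3,0.1],[0,0,0,0.8,0.2],[0,0,0,1.3,0.3],[0,0,0,1.8,0.4],[0,0,0,2.3,0.5],[0,0,0,2.8,0.6],[0,0,0,3,0.6],[0,0,0,3,0.6],[0,0,0,3,0.6],[0,0,0,3,0.6]]

```text
time_s: 16.78
eef_pos: [0.507, 0.0795, 0.0657]
eef_rot: [0.001, 0.381, 0.925, -0.0]
wrist_force: [-8.4, -3.2, 18.1]
opening: 0.553
grasp_force: 65.2
```

Call:
move_arm:
  series:
    - [[0,0,0,0.5,0.1],[0,0,0,1,0.2],[0,0,0,1.5,0.3],[0,0,0,2,0.4],[0,0,0,2.5,0.5],[0,0,0,3,0.6],[0,0,0,3,0.6],[0,0,0,3,0.6],[0,0,0,3,0.6],[0,0,0,3,0.6]]

```text
time_s: 17.62
eef_pos: [0.5084, 0.0799, 0.0631]
eef_rot: [0.002, 0.637, 0.771, 0.001]
wrist_force: [-5.4, -0.4, 17.4]
opening: 0.553
grasp_force: 65.0
```

Call:
move_arm:
  series:
    - [[0,0,0,0.3,0.1],[0,0,0,0.8,0.2],[0,0,0,1.3,0.3],[0,0,0,1.8,0.4],[0,0,0,2,0.4],[0,0,0,2,0.4],[0,0,0,2,0.4],[0,0,0,2,0.4],[0,0,0,2,0.4],[0,0,0,2,0.4]]

```text
time_s: 18.45
eef_pos: [0.509, 0.0803, 0.0628]
eef_rot: [0.002, 0.778, 0.629, 0.002]
wrist_force: [-10.1, 1.7, 31.8]
opening: 0.549
grasp_force: 66.8
```

```bash
python3 e.py; python3 -c "
from h import *;print(ctrl.get_obs()['torque'])"
```

```text
18.45 [0.509  0.0803 0.0628] [-10.1   1.7  31.8] 0.549319746246008 66.7860435275361 [-0.07  0.27  1.88  0.    0.98  0.14]
[[ 0.209  0.978  0.006]
 [ 0.978 -0.209  0.   ]
 [ 0.001  0.005 -1.   ]]
[-0.04479481  1.74171195 -0.0894345 ]
```

Call:
move_arm:
  series:
    - [[0,0,0,-3,0],[0,0,0,-3.5,-0.12],[0,0,0,-4.2,-0.24],[0,0,0,-4.8,-0.36],[0,0,0,-5.4,-0.48],[0,0,0,-6,-0.6],[0,0,0,-6.6,-0.72],[0,0,0,-7.2,-0.84],[0,0,0,-7.8,-0.96],[0,0,0,-8.4,-1.08]]

```text
time_s: 19.28
eef_pos: [0.5064, 0.0802, 0.0668]
eef_rot: [0.0, 0.341, 0.94, 0.0]
wrist_force: [-0.6, 0.6, -0.5]
opening: 0.55
grasp_force: 69.3
```

Call:
move_arm:
  series:
    - [[0,0,0,-0.6,-0.12],[0,0,0,-1.2,-0.24],[0,0,0,-1.8,-0.36],[0,0,0,-2.4,-0.48],[0,0,0,-3.5,-0.6],[0,0,0,-10,-0.6],[0,0,0,-40,-0.6],[0,0,0,-55,-0.6],[0,19,35,-55,-0.6],[0,38,70,-55,-0.6]]

```text
time_s: 20.12
eef_pos: [0.5247, 0.1578, 0.1242]
eef_rot: [0.003, 0.055, 0.998, 0.001]
wrist_force: [0.7, 0.4, -1.3]
opening: 0.55
grasp_force: 69.3
```

```bash
python3 e.py .563 .375 .0095
```

```text
20.1167 [0.5247 0.1578 0.1242] [ 0.7  0.4 -1.3] 0.5499547554293416 69.31748578324914 [ 0.07  0.24  1.77  0.    1.13 -1.39]
[[-0.994  0.11   0.005]
 [ 0.11   0.994  0.001]
 [-0.005  0.002 -1.   ]]
to [-13.6 220.  115.1]
```

Call:
move_arm:
  series:
    - [[0,-3,40,0,0],[0,-6,80,0,0],[0,-9,120,0,0],[0,-12,160,0,0],[0,-14,200,0,0],[0,-14,219,30,0],[0,-14,219,60,0],[0,-14,219,85,0],[0,-14,219,100,0],[0,-14,219,105,0]]

```text
time_s: 20.95
eef_pos: [0.5565, 0.3738, 0.0134]
eef_rot: [-0.002, 0.052, 0.999, -0.001]
wrist_force: [-1.1, -1.1, -2.1]
opening: 0.552
grasp_force: 69.3
```

Call:
move_arm:
  series:
    - [[0,0,0,3,0],[0,0,0,6,0],[0,0,0,9,0],[0,0,0,9,0],[1,0,0,9,0],[1,0,0,9,0],[1,0,0,9,0],[1,0,0,9,0],[1,0,0,-30,0],[1,0,0,-71,0]]

```text
time_s: 21.78
eef_pos: [0.5556, 0.373, 0.0845]
eef_rot: [-0.004, 0.051, 0.999, -0.002]
wrist_force: [1.7, 0.9, 0.2]
opening: 1.002
grasp_force: 0.0
```

Call:
move_arm:
  series:
    - [[1,0,0,-40,0],[1,-1,-20,-75,0],[1,-3,-60,-85,0],[1,-6,-100,-95,0],[1,-8,-140,-105,0],[1,-10,-181,-115,0],[1,-13,-222,-115,0],[1,-15,-263,-115,0],[1,-18,-304,-115,0],[1,-20,-345,-115,0]]

```text
time_s: 22.62
eef_pos: [0.5432, 0.0273, 0.2034]
eef_rot: [0.001, 0.051, 0.999, -0.0]
wrist_force: [1.7, -0.0, 0.2]
opening: 1.002
grasp_force: 0.0
```

Call:
move_arm:
  series:
    - [[1,-2,-41,0,0],[1,-5,-82,0,0],[1,-7,-123,0,0],[1,-9,-164,0,0],[1,-11,-205,0,0],[1,-12,-218,0,0],[1,-12,-218,0,0],[1,-12,-218,0,0],[1,-12,-218,0,0],[1,-12,-218,0,0]]

```text
time_s: 23.45
eef_pos: [0.5334, -0.1872, 0.2027]
eef_rot: [-0.0, 0.05, 0.999, 0.0]
wrist_force: [0.4, 0.1, 0.1]
opening: 1.0
grasp_force: 0.0
```

```bash
cat > g2.py <<'E'
from c import *
nuts([(.528,-.199)],save="pics/w3.png")
o=ctrl.get_obs(); print(o["time_s"],o["eef_pos"].round(4),o["q"].round(2)); print(Rt().round(3)); print(to_tool([.528,-.199,.007]))
E
python3 g2.py
```

```text
nut [ 0.5297 -0.2006] flat deg 38.5 w [48.3 48.  48.3] n 2060 zmax 0.044 turn tool z(rad) -0.248
23.5 [ 0.5334 -0.1872  0.2027] [-0.55  0.19  1.66  0.    1.3  -2.02]
[[-0.995  0.099 -0.   ]
 [ 0.099  0.995  0.   ]
 [ 0.     0.    -1.   ]]
[  4.2 -12.3 195.7]
```

View pics/w3.png

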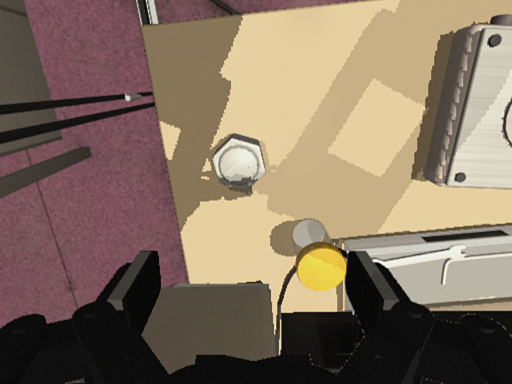

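Call:
move_arm:
  series:
    - [[1,2.4,-13.7,30,-0.12],[1,2.4,-13.7,70,-0.25],[1,2.4,-13.7,105,-0.25],[1,2.4,-13.7,135,-0.25],[1,2.4,-13.7,160,-0.25],[1,2.4,-13.7,180,-0.25],[1,2.4,-13.7,190,-0.25],[1,2.4,-13.7,195,-0.25],[1,2.4,-13.7,196,-0.25],[1,2.4,-13.7,196,-0.25]]

```text
time_s: 24.33
eef_pos: [0.5302, -0.2023, 0.0076]
eef_rot: [0.001, -0.074, 0.997, -0.0]
wrist_force: [-0.7, -0.2, 0.3]
opening: 1.001
grasp_force: 0.0
```

Call:
move_arm:
  series:
    - [[0,0,0,0,0],[0,0,0,0,0],[0,0,0,0,0],[0,0,0,0,0],[0,0,0,0,0],[0,0,0,0,0],[0,0,0,0,0],[0,0,0,0,0],[0,0,0,0,0],[0,0,0,0,0]]

```text
time_s: 25.17
eef_pos: [0.5303, -0.2028, 0.008]
eef_rot: [0.001, -0.074, 0.997, -0.001]
wrist_force: [-0.7, 0.8, 6.5]
opening: 0.55
grasp_force: 62.7
```

```bash
python3 e.py .508 .079 .125
```

```text
25.1667 [ 0.5303 -0.2028  0.008 ] [-0.7  0.8  6.5] 0.5496700034221887 62.71543264389038 [-0.57  0.46  1.75  0.    0.92 -2.29]
[[-0.989 -0.148  0.002]
 [-0.148  0.989 -0.001]
 [-0.002 -0.001 -1.   ]]
to [ -19.7  281.9 -117.3]
```

Call:
move_arm:
  series:
    - [[0,0,0,-41,0],[0,0,0,-82,0],[0,-1,30,-110,0],[0,-4,70,-117,0],[0,-7,111,-117,0],[0,-10,152,-117,0],[0,-13,193,-117,0],[0,-16,234,-117,0],[0,-20,270,-117,0],[0,-20,282,-117,0]]

```text
time_s: 26.0
eef_pos: [0.5064, 0.0838, 0.1236]
eef_rot: [-0.0, -0.076, 0.997, 0.001]
wrist_force: [-0.9, -0.7, -1.4]
opening: 0.549
grasp_force: 62.9
```

```bash
python3 k.py; python3 e.py .5085 .079 .075
```

```text
26.15 [0.5072 0.0801 0.1236] [ 0.  -0.5 -1.8] 0.547426514074048 62.861677408218384 [-0.07  0.17  1.85 -0.    1.12 -1.8 ]
[[-0.989 -0.15  -0.   ]
 [-0.15   0.989 -0.   ]
 [ 0.    -0.    -1.   ]]
to [-1.1 -1.3 48.6]
```

Call:
move_arm:
  series:
    - [[0,-1.1,-1.3,10,0],[0,-1.1,-1.3,20,0],[0,-1.1,-1.3,30,0],[0,-1.1,-1.3,36,0],[0,-1.1,-1.3,40,0],[0,-1.1,-1.3,43,0],[0,-1.1,-1.3,46,0],[0,-1.1,-1.3,48,0],[0,-1.1,-1.3,50,0],[0,-1.1,-1.3,51,0]]

```text
time_s: 26.98
eef_pos: [0.509, 0.0784, 0.0727]
eef_rot: [0.0, -0.074, 0.997, -0.0]
wrist_force: [0.1, 0.2, -1.6]
opening: 0.551
grasp_force: 62.9
```

Call:
move_arm:
  series:
    - [[0,0,0,0.5,0],[0,0,0,1,0],[0,0,0,2,0],[0,0,0,3,0],[0,0,0,3,0],[0,0,0,4,0],[0,0,0,4,0],[0,0,0,5,0],[0,0,0,5,0],[0,0,0,5,0]]

```text
time_s: 27.82
eef_pos: [0.5089, 0.0784, 0.0677]
eef_rot: [0.0, -0.074, 0.997, -0.0]
wrist_force: [-0.4, -0.1, -1.3]
opening: 0.553
grasp_force: 63.0
```

Well centred, no contact yet.

Call:
move_arm:
  series:
    - [[0,0,0,1,0],[0,0,0,2,0],[0,0,0,3,0],[0,0,0,4,0],[0,0,0,4,0],[0,0,0,5,0],[0,0,0,5,0],[0,0,0,5,0],[0,0,0,5,0],[0,0,0,5,0]]

```text
time_s: 28.65
eef_pos: [0.5093, 0.0784, 0.067]
eef_rot: [0.0, -0.074, 0.997, -0.0]
wrist_force: [-17.3, 0.0, 39.9]
opening: 0.55
grasp_force: 68.2
```

Call:
move_arm:
  series:
    - [[0,0,0,-2,0],[0,0,0,-1.5,0.12],[0,0,0,-1,0.24],[0,0,0,-0.4,0.36],[0,0,0,0.2,0.48],[0,0,0,0.8,0.6],[0,0,0,1.4,0.72],[0,0,0,2,0.84],[0,0,0,2.2,0.84],[0,0,0,2.2,0.84]]

```text
time_s: 29.48
eef_pos: [0.5097, 0.0773, 0.063]
eef_rot: [0.001, 0.339, 0.941, -0.001]
wrist_force: [-8.7, -4.3, 20.8]
opening: 0.551
grasp_force: 65.7
```

Call:
move_arm:
  series:
    - [[0,0,0,0.6,0.12],[0,0,0,1.2,0.24],[0,0,0,1.8,0.36],[0,0,0,2.4,0.48],[0,0,0,3,0.6],[0,0,0,3,0.6],[0,0,0,3,0.6],[0,0,0,3,0.6],[0,0,0,3,0.6],[0,0,0,3,0.6]]

```text
time_s: 30.32
eef_pos: [0.5093, 0.0771, 0.0599]
eef_rot: [0.001, 0.602, 0.799, -0.001]
wrist_force: [-8.7, -5.0, 21.1]
opening: 0.55
grasp_force: 65.8
```

Call:
move_arm:
  series:
    - [[0,0,0,0.6,0.12],[0,0,0,1.2,0.24],[0,0,0,1.7,0.34],[0,0,0,2.1,0.44],[0,0,0,2.1,0.5],[0,0,0,2.1,0.5],[0,0,0,2.1,0.5],[0,0,0,2.1,0.5],[0,0,0,2.1,0.5],[0,0,0,2.1,0.5]]

```text
time_s: 31.15
eef_pos: [0.509, 0.0768, 0.0579]
eef_rot: [0.001, 0.781, 0.625, -0.001]
wrist_force: [-11.2, -8.3, 24.1]
opening: 0.551
grasp_force: 66.1
```

```bash
python3 -c "
from h import *;o=ctrl.get_obs();print(o['torque'],o['q'].round(2),o['eef_pos'])"
```

```text
[-1.12426688  2.10199486 -0.19596312] [-0.08  0.28  1.88 -0.    0.98  0.14] [0.50900294 0.07684528 0.05794384]
```

Call:
move_arm:
  series:
    - [[0,0,0,0.3,0.1],[0,0,0,0.5,0.2],[0,0,0,0.5,0.3],[0,0,0,0.5,0.3],[0,0,0,0.5,0.3],[0,0,0,0.5,0.3],[0,0,0,0.5,0.3],[0,0,0,0.5,0.3],[0,0,0,0.5,0.3],[0,0,0,0.5,0.3]]

```text
time_s: 31.98
eef_pos: [0.5084, 0.0768, 0.0579]
eef_rot: [0.001, 0.866, 0.501, -0.002]
wrist_force: [-17.5, -7.7, 31.8]
opening: 0.553
grasp_force: 67.1
```

```bash
python3 -c "
from h import *;o=ctrl.get_obs();print(o['torque'],o['q'].round(2),o['eef_pos'])"
```

```text
[-1.24808615  2.66740982 -0.64256659] [-0.08  0.28  1.88 -0.    0.98  0.44] [0.50840863 0.07676621 0.05788639]
```

Call:
move_arm:
  series:
    - [[0,0,0,-3,0],[0,0,0,-3,0],[1,0,0,-3,0],[1,0,0,-3,0],[1,0,0,-3,0],[1,0,0,-3,0],[1,0,0,-10,0],[1,0,0,-45,0],[1,0,0,-85,0],[1,0,0,-125,0]]

```text
time_s: 32.82
eef_pos: [0.508, 0.0787, 0.1812]
eef_rot: [-0.001, 0.865, 0.501, -0.001]
wrist_force: [1.1, -0.2, -0.6]
opening: 0.999
grasp_force: 0.0
```

```bash
cat > z.py <<'E'
from c import *
camera("wrist");camera("wrist")
nuts([(.5085,.078)],zlo=.072,zhi=.11,save="pics/w4.png")
p,d=camera("wrist");W=world("wrist",d,d>0)
for r0,r1 in((0,.012),(.048,.062)):
    r=np.hypot(*(W[:,:2]-[.5085,.078]).T); Q=W[(r>=r0)&(r<r1)&(W[:,2]>.03)&(W[:,2]<.12)]; print(np.median(Q[:,2]).round(4))
nuts([(.488,.316),(.565,.375)],n="top",save="pics/top1.png")
E
python3 z.py
```

```text
nut [0.5071 0.0776] flat deg 30.0 w [48.5 48.3 48.1] n 3063 zmax 0.09 turn tool z(rad) 0.003
0.089
0.0432
nut [0.486  0.3128] flat deg 27.0 w [48.3 48.2 47.8] n 400 zmax 0.047 turn tool z(rad) 0.055
nut [0.5605 0.372 ] flat deg 23.5 w [48.6 49.2 47.8] n 394 zmax 0.046 turn tool z(rad) 0.116
```

View pics/top1.png

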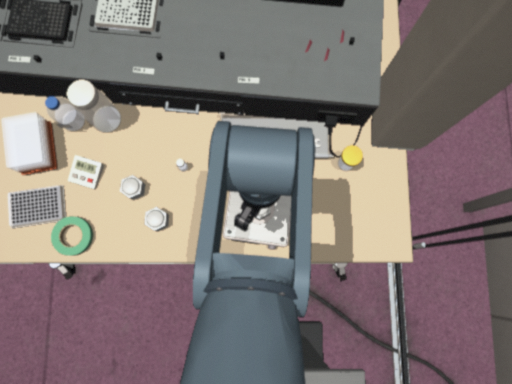

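View pics/w4.png

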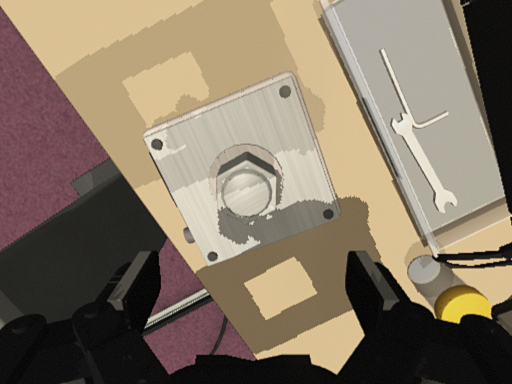

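```bash
python3 -c "
from bench import order;print(order.hand_in())"
```

```text
the job is handed in; nothing more can be done
None
```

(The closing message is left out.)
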